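Raise the disinfection cabinet's flap with its press lever

TASK

Push the yellow chock sideways out from under the cabinet's press lever, sliding it on the table without picking it up or tipping it, then press the red paddle at the lever's long end all the way down so that the heavy steel flap is fully raised. Finish while still holding the paddle down with the fingers and the flap open. Do not touch the flap itself, lift nothing, and leave the other things on the table where they are.

Things in the scene. Friction and masses are not known exactly. Their poses are not given: they have to be found in the camera images.
- cabinet: White disinfection cabinet: fixed open tub 180 (x) x 250 (y) x 100 mm tall, blue band on its front, closed by a heavy steel flap. Origin: centre of its underside on the table. Its x axis points from its front (-x, facing the robot) to its back, its y axis to its left, z up. A press lever runs front to back along its right side at y = -165 mm.
- flap: Heavy steel flap, a plate 185 x 258 x 10 mm, about 0.85 kg, lying on the tub and hinged along its back edge, 190 mm behind its front edge. Origin: middle of its front edge, underside, 102 mm above the table when shut and about 200 mm when the lever has raised it fully (plate tilted 0.55 rad). Only the lever holds it up; it falls shut when the lever is let go.
- elbow_lever (a joint): Press angle of the lever: 0 = at rest, long front end up; 0.42 rad = hard against its bottom stop. Pivot 100 mm above the table, 15 mm in front of the cabinet's centre; the short rear end is a roller under an ear on the flap's right side. Steel bar 24 mm wide, 16 mm thick. A spring returns it; the paddle takes about 1 N at first, some 10 N when lifting the flap.
- paddle_top (a point): Centre of the top face of the red paddle (48 mm along the lever x 50 mm wide) at the lever's long end, 195 mm in front of the pivot along the bar; moves with the lever. About 150 mm above the table at rest, about 70 mm when fully down.
- under_lever (a point): Fixed point of the cabinet on the table straight below the lever bar, 100 mm in front of the pivot: roughly where the chock's tall block stands at the start.
- chock: Loose yellow chock, about 0.4 kg, blocking the lever. Origin: underside, below the middle of its tall block (40 x 40 x 95 mm tall), standing under the lever bar with 9 to 17 mm of air above; turned up to 0.15 rad from the cabinet. A base slab (60 mm wide, 12 mm thick) runs from the block to 145 mm along the chock's -y axis (right, away from the cabinet) and carries an upright push plate.
- chock_face (a point): Centre of the push plate on the face that looks at the lever, 60 mm above the table. Plate: 60 mm wide, 10 mm thick, 85 mm tall, its face 100 mm from the chock's origin; the slot between is open upwards, about 88 mm clear beside the lever bar. Pushed here along the chock's -y axis the chock slides out; the lever passes once the block's centre is 35 mm or more out to the side.
- saline: Bystander: a 150 mm tall white bottle, 58 mm across, blue cap; loose. Origin: centre of its underside.
- drops: Bystander: a 70 mm tall amber dropper bottle, 32 mm across, standing to the right of the cabinet; loose. Origin: centre of its underside.
- lens_case: Bystander: a small flat contact-lens case, 75 x 34 x 18 mm, one blue and one white cap, lying in front of the cabinet; loose. Origin: centre of its underside.
- glasses_case: Bystander: a black spectacle case, 160 x 60 x 45 mm; loose. Origin: centre of its underside.
- pad_jar: Bystander: a clear jar with steel lid, 72 mm across, 85 mm tall; loose. Origin: centre of its underside.
- occluder: Bystander: a black eye occluder lying flat, 182 mm long, 12 mm thick; loose. Origin: underside, 80 mm from the handle's end.
- beaker: Bystander: a white cup, 76 mm across, 90 mm tall; loose. Origin: centre of its underside.

How it is judged:
On the way, in this order (a step that is already met when the one before it is completed fails the run):
1. the chock's block is out from under the lever (horizontal distance between chock and under_lever above 0.035 m and value of joint elbow_lever below 0.1 rad), for 0.1 s.
2. the paddle is pressed all the way down and the flap is fully raised (value of joint elbow_lever above 0.39 rad and height (world z) of flap above 0.185 m), for 0.2 s.
At the end, for the whole second after the job is handed in: Fingers press the lever (over 1 N), which is within 0.03 rad of its bottom stop; the flap's front edge is over 185 mm above the table (about 200 fully raised), steady; the chock stands flat and still on the table, over 35 mm from its place under the lever and not touching it (all of step 2 and contact force between the fingers and elbow_lever above 1 N and linear speed of each of flap, chock below 0.02 m/s and horizontal distance between chock and under_lever above 0.035 m and angle between chock's own z axis and vertical below 0.1 rad and height (world z) of chock below 0.006 m and contact force between chock and elbow_lever below 0.3 N); the arm keeps its last pose, push and grip.
It fails at once if the chock is picked up or tipped over (height (world z) of chock above 0.02 m or angle between chock's own z axis and vertical above 0.35 rad).
It fails at once if the robot touches the flap (contact force between any of the fingers, the arm and flap above 1 N).
It fails at once if another thing on the table is shifted by more than 20 mm, lifted or knocked over (distance of any of saline, drops, lens_case, glasses_case, pad_jar, occluder, beaker from where it was at the start of the episode above 0.02 m or angle between any of saline, drops, lens_case, glasses_case, pad_jar, occluder, beaker's own z axis and vertical above 0.3 rad).
It also fails if it takes over 46 s, if anything falls off the work surface, if the arm or the gripper's body presses on something with over 40 N, if the wrist force passes 120 N, or if a joint passes its speed limit or range.

ROBOT

A 7-joint arm with a two-finger parallel gripper is mounted at the origin on the work surface. World frame = base frame: x ahead of the robot, y to its left, z up, the work surface at z = 0. Lengths are in m, angles in rad, forces in N, time in s.
With the tool pointing down it reaches from about 0.375 to 0.925 m from the base axis. Payload 3.1 kg.
Tool frame: the origin (TCP) lies midway between the tips of the shut fingers; the grasp point (between the pads) lies 19 mm behind it; z points along the fingers, y is the direction in which the jaws open and shut (so a half turn about z gives the same grasp; the last joint's range is limited). The gripper opens to 85 mm and grips with 20 to 120 N. Pads are 22 mm wide; open, the fingers measure 114 mm over their backs; the gripper's body (76 mm by 85 mm) begins 54 mm behind the grasp point. The pads swing forward as they close: fully open they stand 13 mm farther back than shut.
Start: joints at [-1.312, 0.383, 0.044, 1.598, -0.018, 1.161, -0.05], TCP at [0.227, 0.609, 0.231] pointing down, gripper open.
Joint ranges: [-2.61, 2.61], [-0.41, 2.15], [-1.48, 1.57], [0, 2.5], [-1.57, 4.71], [0.05, 1.97], [-2.85, 2.85]. Speed limits (rad/s): [2.79, 2.79, 3.14, 3.14, 3.14, 3.14, 3.14].

INTERFACE

Orientations are given as a unit quaternion [w, x, y, z].
In Python, from rig import r gives the robot as it stands.
- The arm moves only by the tool step_arm, never from a script. Its arguments are lists of equal length, an entry for each row: "claw": the opening in per cent of the stroke, from 0 (shut) to 100 (fully open); "xyz": the shift along the world's x, y, z in mm, a list of three; "turn": the turn about the world's z in degrees. A call has 1 to 10 rows; each row shifts and turns the pose as measured when the row begins; what a row does not reach is not made up. A row lasts 1/8 s, in which the tool goes at most 62.5 mm and 10.7 degrees, less where a joint would pass 70% of its speed; a pose out of reach is approached as far as the arm can. A call with a gripper value outside its range is refused whole. The fingers move at their own pace and stop on an object; "grip_force" is the grip in N (left out, the last holds). Time passes only in rows, so rows that do not move let the fingers close. It gives the time, the measured TCP pose, the force and the opening at its end, in the units of the state.
- r.get_state(): the state, without advancing time (a new reading comes with each control period).
- r.camera(name): name is "scene" or "top"; returns the picture (420x560x3 uint8, red, green, blue); there is no depth.
- r.camera_params(name): a dict with "intrinsics" (3x3 intrinsics, pixels), "world_to_cam" (4x4, takes a point from world to camera coordinates). Camera axes: x right, y up, looking along -z (the intrinsics and any distortion apply to the point x, -y, -z); pixel columns grow to the right and rows downward; lengths in m; the calibration is good to about 2 mm. A picture is of the moment at which its call begins. camera_params takes no time and is no camera call.
- r.close_job(): hands the job in, once; it reports no verdict.
The state is a dict: "clock": time; "joints": joint angles; "joint_vel": joint speeds; "joint_efforts": joint torques, N m; "tool_pos": TCP position; "tcp_rot": TCP orientation; "wrist_force": force on the tool from outside, world axes, zero at the start; "wrist_torque": the same for the moment, N m; "gripper_width": opening from 0.0 (shut) to 1.0 (fully open).
Only numpy, scipy, OpenCV 4.12 (cv2) and the standard library are available. Lean on these libraries where they do the work, as an engineer would, in place of code of your own. Each camera call takes 0.05 s, during which the arm holds its last target. There are 200 camera calls.

## Working session

There is one attempt and no reset: what is moved stays moved. The work goes in short steps, Python scripts to look and compute and a tool call to move; the robot and the scene stay as the last step left them, time stands still between calls to the robot, and variables do not carry over. Pictures are saved under pics/ and viewed, about 8 in all and at most 12, crops included, and the job is handed in when it is done.

Besides the shell and the picture viewer there is one more tool, called in YAML: its name, and indented under it one key for each argument. step_arm: Moves the arm, as the interface text tells. Its arguments: {"type":"object","properties":{"claw":{"type":"array","items":{"type":"number"}},"xyz":{"type":"array","items":{"type":"array","items":{"type":"number"}}},"turn":{"type":"array","items":{"type":"number"}},"grip_force":{"type":"number"}},"required":["claw","xyz","turn"]}

```bash
mkdir -p pics; cat > h.py <<'E'
import numpy as np, cv2
from rig import r
def snap(n,f):
    im=r.camera(n); cv2.imwrite(f'pics/{f}.png',im[:,:,::-1]); return im
def ray(n,u,v):
    p=r.camera_params(n);K=np.array(p['intrinsics']);T=np.array(p['world_to_cam'])
    d=np.linalg.inv(K)@[u,v,1]; d=np.array([d[0],-d[1],-d[2]])
    R=T[:3,:3]; return -R.T@T[:3,3], R.T@d
def onz(n,u,v,z):
    c,d=ray(n,u,v); return c+d*(z-c[2])/d[2]
def proj(n,P):
    p=r.camera_params(n);K=np.array(p['intrinsics']);T=np.array(p['world_to_cam'])
    q=T[:3,:3]@np.array(P)+T[:3,3]; w=K@[q[0],-q[1],-q[2]]; return w[:2]/w[2]
E
python3 - <<'E'
from h import *
snap('scene','s0');snap('top','t0')
for n in('scene','top'):
    p=r.camera_params(n);print(ray(n,280,210),p.keys())
s=r.get_state();print(s['tool_pos'],s['tcp_rot'],s['clock'])
E
```

```text
(array([1.42659282, 0.18870965, 0.95848072]), array([-0.71195299, -0.13875324, -0.68839138])) dict_keys(['intrinsics', 'world_to_cam'])
(array([3.69866900e-01, 1.05710742e-03, 1.57942729e+00]), array([ 0.13901979,  0.03081727, -0.98995872])) dict_keys(['intrinsics', 'world_to_cam'])
[0.22670332 0.60824064 0.22997792] [-1.61555953e-04  1.77404811e-01  9.84137197e-01 -1.21855236e-03] 0.1
```

View pics/s0.png

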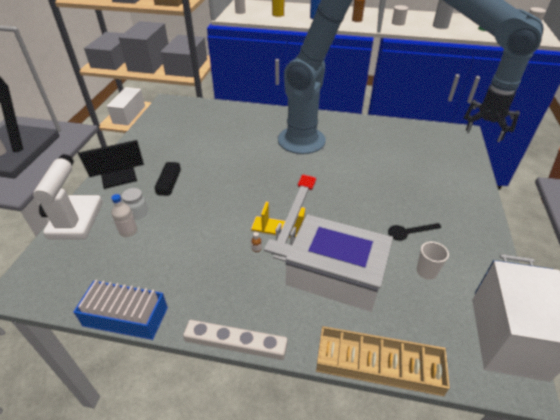

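View pics/t0.png

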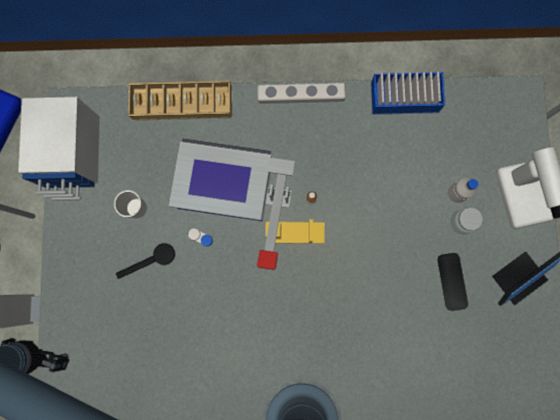

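The scene view shows the chock at about (270,220), with the red paddle at (307,183). In the top view, the paddle is at (267,260), the chock at (266–325, 222–243) and the drops at (312,197). I'll measure next.

```bash
python3 - <<'E'
from h import *
im=cv2.imread('pics/t0.png');sc=cv2.imread('pics/s0.png')
a=cv2.resize(im[150:280,230:340],None,fx=4,fy=4,interpolation=cv2.INTER_CUBIC)
b=cv2.resize(sc[165:265,235:325],None,fx=4,fy=4,interpolation=cv2.INTER_CUBIC)
c=np.zeros((520,800,3),np.uint8);c[:520,:440]=a;c[:400,440:800]=b;cv2.imwrite('pics/c0.png',c)
def blobs(im,lo,hi,n,lab):
    m=cv2.inRange(cv2.cvtColor(im,cv2.COLOR_BGR2HSV),lo,hi);k,_,st,ce=cv2.connectedComponentsWithStats(m)
    L=cv2.connectedComponents(m)[1]
    for i in range(1,k):
        if st[i,4]>60:
            rc=cv2.minAreaRect(np.argwhere(L==i)[:,::-1].astype(np.float32));print(lab,n,st[i],ce[i].round(1),cv2.boxPoints(rc).round(1).tolist())
for n,i in(('top',im),('scene',sc)):
    blobs(i,(20,140,100),(35,255,255),n,'yellow')
    blobs(i,(0,180,120),(6,255,255),n,'red')
E
```

```text
yellow top [276 220  48  23 938] [300.4 232.3] [[276.0, 242.0], [276.0, 220.0], [323.0, 220.0], [323.0, 242.0]]
red top [258 251  19  18 283] [266.9 259.4] [[257.1000061035156, 266.20001220703125], [259.3999938964844, 250.10000610351562], [276.6000061035156, 252.5], [274.29998779296875, 268.6000061035156]]
yellow scene [273   0  11  16 164] [277.8   7.2] [[273.0, 0.0], [283.0, 0.0], [283.0, 15.0], [273.0, 15.0]]
yellow scene [252 202  33  33 469] [265.9 222.1] [[248.5, 227.6999969482422], [266.1000061035156, 201.39999389648438], [288.5, 216.3000030517578], [270.8999938964844, 242.60000610351562]]
yellow scene [294 208  11  25 127] [299.5 218.7] [[292.0, 230.5], [300.6000061035156, 206.8000030517578], [306.29998779296875, 208.8000030517578], [297.70001220703125, 232.60000610351562]]
red scene [299 175  16  14 143] [306.8 181.1] [[298.20001220703125, 184.8000030517578], [301.20001220703125, 174.0], [314.8999938964844, 177.8000030517578], [311.8999938964844, 188.5]]
```

View pics/c0.png

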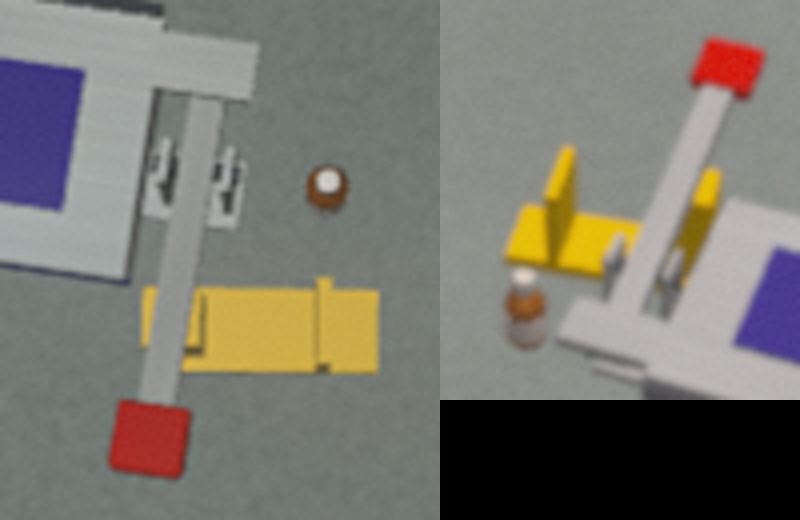

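The crop shows the lever crossing the block at crop x 143–205. The plate top is at crop x 317–331, y 278–365, and the slab's right edge is at x=378, y 290–373.

```bash
python3 - <<'E'
from h import *
def t(x,y,z): return onz('top',230+x/4-.4,150+y/4-.4,z).round(4)
print('slab R',t(379,290,.012),t(379,373,.012),'bottom left',t(205,373,.012))
print('plate face',t(317,278,.085),t(317,364,.085),'back',t(332,278,.085))
print('block TL',t(143,287,.095),'R',t(205,293,.095),t(205,353,.095))
print('paddle corners',[t(*p,.15).tolist() for p in((118,401),(190,406),(182,478),(109,467))], 'c',t(150,439,.15))
print('lever far/near end',t(205,98,.085),t(160,402,.142))
print('drops cap',t(328,181,.07))
a,da=ray('top',266.9-.0,259.4);b,db=ray('scene',306.8,181.1)
s=np.linalg.lstsq(np.c_[da,-db],b-a,rcond=None)[0];print('paddle tri',a+da*s[0],b+db*s[1])
# scene plate top corners crop (560,147),(577,150)?; slab
def s_(x,y,z): return onz('scene',235+(x-440)/4-.4,165+y/4-.4,z).round(4)
print('scene plate top',s_(568,147,.085),s_(548,190,.085),s_(560,193,.085),'slab',s_(505,256,.012),s_(525,207,.012))
print('block top scene',s_(720,172,.095))
E
```

```text
slab R [ 0.5517 -0.078   0.012 ] [ 0.4916 -0.0763  0.012 ] bottom left [0.4942 0.0491 0.012 ]
plate face [ 0.5526 -0.0318  0.085 ] [ 0.493  -0.0303  0.085 ] back [ 0.5523 -0.0421  0.085 ]
block TL [0.5477 0.0881 0.095 ] R [0.5426 0.0456 0.095 ] [0.5013 0.0463 0.095 ]
paddle corners [[0.4661, 0.1024, 0.15], [0.4618, 0.0551, 0.15], [0.4149, 0.0611, 0.15], [0.423, 0.1088, 0.15]] c [0.4407 0.0817 0.15  ]
lever far/near end [0.6811 0.0434 0.085 ] [0.4654 0.0752 0.142 ]
drops cap [ 0.6228 -0.0415  0.07  ]
paddle tri [0.44078553 0.08241126 0.14642547] [0.44084816 0.08199085 0.1464047 ]
scene plate top [ 0.4922 -0.0371  0.085 ] [ 0.5438 -0.0416  0.085 ] [ 0.5452 -0.0317  0.085 ] slab [ 0.5518 -0.0775  0.012 ] [ 0.4937 -0.075   0.012 ]
block top scene [0.5079 0.0875 0.095 ]
```

step_arm:
  claw: [0,0,0,0,0,0,0,0,0,0]
  xyz:
    - [27,-55,0]
    - [27,-55,0]
    - [27,-55,0]
    - [27,-55,0]
    - [27,-55,0]
    - [27,-55,0]
    - [27,-55,0]
    - [27,-55,0]
    - [27,-55,0]
    - [27,-55,0]
  turn: [3,3,3,3,3,3,2,0,0,0]

```text
clock: 1.35
tool_pos: [0.4922, 0.0492, 0.2254]
tcp_rot: [-0.002, -0.009, 1.0, -0.002]
wrist_force: [1.0, -0.7, 0.4]
gripper_width: 0.003
```

step_arm:
  claw: [0,0,0,0,0,0]
  xyz:
    - [30,-50,0]
    - [0,0,0]
    - [0,0,-50]
    - [0,0,-40]
    - [0,0,0]
    - [0,0,0]
  turn: [0,0,0,0,0,0]

```text
clock: 2.1
tool_pos: [0.5235, -0.0069, 0.1344]
tcp_rot: [-0.001, -0.004, 1.0, -0.002]
wrist_force: [0.4, -0.5, 0.4]
gripper_width: 0.001
```

```bash
python3 - <<'E'
from h import *
a=snap('top','t1');b=snap('scene','s1')
s=r.get_state();print(s['tool_pos'],s['wrist_force'])
c=np.zeros((520,800,3),np.uint8);c[:,:440]=cv2.resize(a[150:280,230:340],None,fx=4,fy=4);c[:400,440:]=cv2.resize(b[165:265,235:325],None,fx=4,fy=4)
cv2.imwrite('pics/c1.png',c[:,:,::-1])
E
```

```text
[ 0.52366472 -0.00683269  0.13476754] [0.24625098 0.60680134 0.10263096]
```

View pics/c1.png

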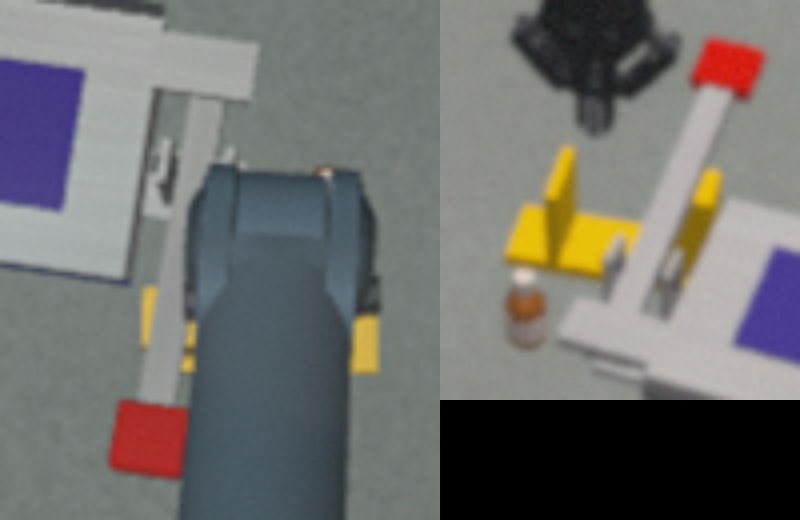

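The closed fingers are above the slot, with the tip at crop (595,130). The finger linkages stick out sideways, to crop (513,30) and (680,40). I'll check their clearance before going down.

```bash
python3 - <<'E'
from h import *
for x,y in((595,132),(577,118),(613,118),(577,90),(613,95),(513,30),(545,68),(680,40),(625,97),(665,65)):
    c,d=ray('scene',235+(x-440)/4-.4,165+y/4-.4); print(x,y,(c+d*(.523+.01-c[0])/d[0]).round(3))
E
```

```text
595 132 [ 0.533 -0.006  0.142]
577 118 [ 0.533 -0.02   0.154]
613 118 [0.533 0.008 0.159]
577 90 [ 0.533 -0.019  0.181]
613 95 [0.533 0.008 0.181]
513 30 [ 0.533 -0.066  0.23 ]
545 68 [ 0.533 -0.043  0.199]
680 40 [0.533 0.056 0.24 ]
625 97 [0.533 0.017 0.181]
665 65 [0.533 0.046 0.216]
```

step_arm:
  claw: [0,0,0,0,0]
  xyz:
    - [0,-4,-30]
    - [0,0,-30]
    - [0,0,-20]
    - [0,0,-4]
    - [0,0,0]
  turn: [0,0,0,0,0]

```text
clock: 2.82
tool_pos: [0.5323, -0.0083, 0.0579]
tcp_rot: [0.009, -0.006, 1.0, 0.001]
wrist_force: [0.0, -0.5, 0.1]
gripper_width: 0.001
```

step_arm:
  claw: [0,0,0,0,0,0,0,0,0,0]
  xyz:
    - [0,-6,0]
    - [0,-7,0]
    - [0,-7,0]
    - [0,-8,0]
    - [0,-8,0]
    - [0,-8,0]
    - [0,-8,0]
    - [0,-8,0]
    - [0,-6,0]
    - [0,0,0]
  turn: [0,0,0,0,0,0,0,0,0,0]

```text
clock: 4.08
tool_pos: [0.5337, -0.076, 0.0603]
tcp_rot: [0.011, -0.006, 1.0, 0.003]
wrist_force: [0.5, 0.4, -0.4]
gripper_width: -0.006
```

```bash
python3 - <<'E'
from h import *
b=snap('scene','s2')
s=r.get_state();print(s['tool_pos'],s['wrist_force'])
cv2.imwrite('pics/c2.png',cv2.resize(b[145:265,215:335],None,fx=4,fy=4)[:,:,::-1])
E
```

```text
[ 0.53374433 -0.07594438  0.06035828] [0.2917171  0.1980599  0.15085064]
```

View pics/c2.png

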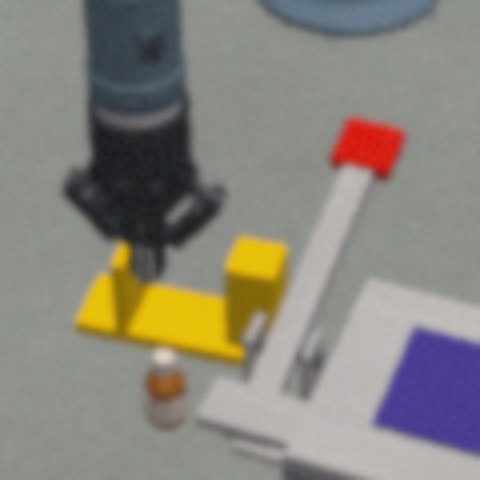

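The chock has slid out flat, with its block (crop 225–290, 240–345) now left of the lever bar, and the drops haven't moved. I'll retreat and go over the paddle.

step_arm:
  claw: [0,0,0,0,0,0,0,0,0,0]
  xyz:
    - [0,6,0]
    - [0,0,45]
    - [0,0,55]
    - [0,0,55]
    - [-20,40,20]
    - [-30,55,0]
    - [-30,45,0]
    - [-16,10,0]
    - [0,0,0]
    - [0,0,0]
  turn: [0,0,0,0,0,0,0,0,0,0]

```text
clock: 5.38
tool_pos: [0.4367, 0.0797, 0.2437]
tcp_rot: [0.016, -0.004, 1.0, 0.0]
wrist_force: [0.6, -0.0, 0.4]
gripper_width: -0.006
```

```bash
python3 - <<'E'
from h import *
b=snap('scene','s3')
cr=lambda x,y,z:onz('scene',215+x/4-.4,145+y/4-.4,z).round(4)
print('block top corners',[cr(*p,.095).tolist() for p in((240,236),(289,242),(279,285),(225,272))])
i=cv2.imread('pics/s3.png');m=cv2.inRange(cv2.cvtColor(i,cv2.COLOR_BGR2HSV),(0,180,120),(6,255,255))
u,v=np.argwhere(m[150:250,250:350]).mean(0)[::-1]+[250,150];print('paddle',onz('scene',u,v,.15),r.get_state()['tool_pos'])
E
```

```text
block top corners [[0.5082, -0.0076, 0.095], [0.5075, 0.0314, 0.095], [0.5563, 0.0327, 0.095], [0.5504, -0.0106, 0.095]]
paddle [0.44509326 0.08248098 0.15      ] [0.43673739 0.07954472 0.24355542]
```

step_arm:
  claw: [0,0,0,0,0,0,0,0]
  xyz:
    - [0,2,-30]
    - [0,0,-30]
    - [0,0,-12]
    - [0,0,0]
    - [0,0,-8]
    - [0,0,-8]
    - [0,0,-8]
    - [0,0,-8]
  turn: [0,0,0,0,0,0,0,0]

```text
clock: 6.42
tool_pos: [0.4441, 0.0778, 0.1401]
tcp_rot: [0.021, 0.001, 1.0, 0.001]
wrist_force: [-0.6, 0.2, 0.1]
gripper_width: -0.003
```

step_arm:
  claw: [0,0,0,0,0,0,0,0]
  xyz:
    - [-2,1,-10]
    - [-1,1,-10]
    - [-1,1,-10]
    - [-1,0,-10]
    - [-1,0,-10]
    - [-1,0,-10]
    - [0,0,0]
    - [0,0,0]
  turn: [0,0,0,0,0,0,0,0]

```text
clock: 7.42
tool_pos: [0.4412, 0.079, 0.0832]
tcp_rot: [0.023, 0.002, 1.0, 0.001]
wrist_force: [-1.4, -1.6, 4.7]
gripper_width: 0.0
```

```bash
python3 - <<'E'
from h import *
b=snap('scene','s4');s=r.get_state();print(s['tool_pos'],s['wrist_force'])
cv2.imwrite('pics/c4.png',cv2.resize(b[125:285,215:415],None,fx=3,fy=3)[:,:,::-1])
E
```

```text
[0.44119368 0.07899009 0.08315988] [-1.51926138 -1.20494927  5.27701541]
```

View pics/c4.png

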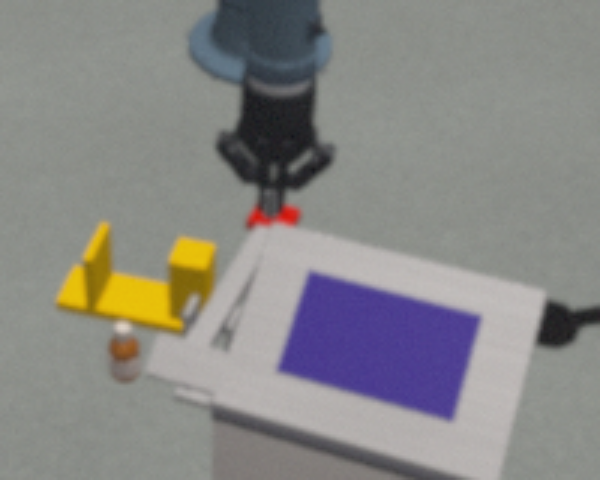

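The paddle is going down under the fingers at crop (272,213). The flap is rising and stays clear of the gripper, and the chock is standing aside. Now to the stop.

step_arm:
  claw: [0,0,0,0,0,0]
  xyz:
    - [0,0,-7]
    - [0,0,-7]
    - [0,0,-7]
    - [0,0,-6]
    - [0,0,-6]
    - [0,0,-6]
  turn: [0,0,0,0,0,0]

```text
clock: 8.22
tool_pos: [0.4438, 0.0788, 0.0655]
tcp_rot: [0.014, 0.005, 1.0, 0.006]
wrist_force: [-23.4, -6.2, 67.6]
gripper_width: 0.002
```

step_arm:
  claw: [0,0,0,0]
  xyz:
    - [0,0,-3]
    - [0,0,-3]
    - [0,0,-3]
    - [0,0,-3]
  turn: [0,0,0,0]

```text
clock: 8.72
tool_pos: [0.4432, 0.0788, 0.0687]
tcp_rot: [0.008, 0.007, 1.0, 0.011]
wrist_force: [-10.3, -3.2, 33.1]
gripper_width: -0.001
```

```bash
python3 - <<'E'
from h import *
b=snap('scene','s5')
for k in range(6): r.camera('top')
a=snap('top','t5');s=r.get_state();print(s['clock'],s['tool_pos'],s['wrist_force'],abs(np.array(s['joint_vel'])).max())
c=np.zeros((480,800,3),np.uint8);c[:,:480]=cv2.resize(b[125:285,235:395],None,fx=3,fy=3);c[:480,480:800]=cv2.resize(a[130:290,220:326+.0.__int__()],(320,480))
cv2.imwrite('pics/c5.png',c[:,:,::-1])
E
```

```text
9.125 [0.44317078 0.07884109 0.06865939] [-11.60408189  -2.84602613  33.03884562] 0.0013503237838122185
```

View pics/c5.png

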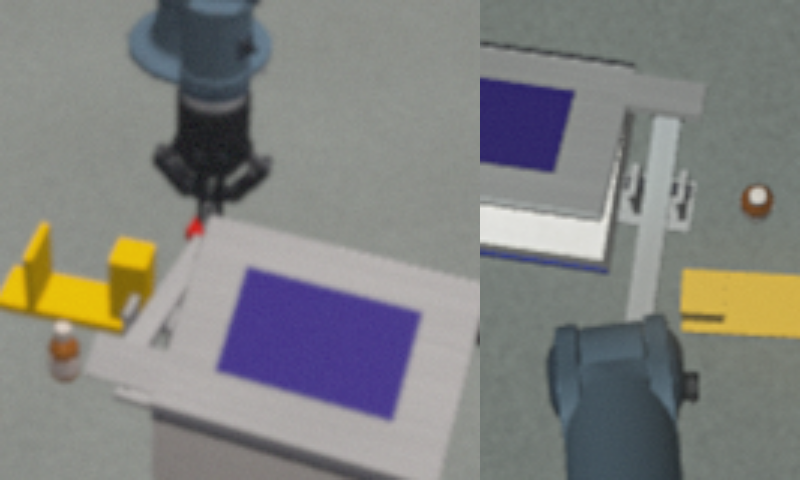

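The flap is tilted open: its front right corner is at left crop (208,218) and right crop (604,216). The lever bar passes the block with a visible gap. I'll check the flap height from both views and hand in if it's good.

```bash
python3 - <<'E'
from h import *
a,da=ray('top',220+(604-480)*106/320-.4,130+216/3-.4);b,db=ray('scene',235+208/3-.4,125+218/3-.4)
s=np.linalg.lstsq(np.c_[da,-db],b-a,rcond=None)[0];P,Q=a+da*s[0],b+db*s[1];print(P,Q)
print('wrist',r.get_state()['wrist_force'])
if min(P[2],Q[2])>.19: r.close_job();print('closed')
E
```

```text
[0.58540871 0.0927915  0.20665293] [0.58545848 0.09246564 0.20663897]
wrist [-11.60408189  -2.84602613  33.03884562]
the job is handed in; nothing more can be done
closed
```

I pushed the chock out from under the lever, pressed the paddle down to its bottom stop, and handed the job in with the fingers still holding it there. The hand-in gave no verdict.

- **Chock:** I slid it sideways by its push plate with the fingers shut. It ended about 56 mm from its place under the lever and stands flat. The pictures show a gap between it and the lever bar.
- **Paddle:** the fingertips stopped at a height of about 69 mm. The push held steady at about 33 N upward on the wrist, well above the 10 N it takes to lift the flap, so the lever is against its stop. The push briefly reached about 68 N vertically when the lever hit the stop, and I eased it back.
- **Flap:** its front right corner measured about 207 mm high, with both cameras agreeing. That includes the plate's thickness, so the underside edge is roughly 198 mm.
- **Other things on the table:** the drops bottle looked unmoved in the last pictures. I did not re-measure the others, but the arm went nowhere near them at table height.

No check failed. The one deviation was the arm drifting about 9 mm forward while lowering into the slot, which did no harm.

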